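# Fit the trimmed name slat into the directory sign

## Robot

A 6-joint arm with a two-finger parallel gripper is mounted at the origin on the work surface. World frame = base frame: x ahead of the robot, y to its left, z up, the work surface at z = 0. Lengths are in m, angles in rad, forces in N, time in s.
With the tool pointing down it reaches from about 0.275 to 0.825 m from the base axis. Payload 4.9 kg.
Tool frame: the origin (TCP) lies at the very end of the fingers, on their centre line; the grasp point (between the pads) lies 19 mm behind it (env.grip_depth is the distance from the TCP to the grasp point, in m); z points along the fingers, y is the direction in which the jaws open and shut (so a half turn about z gives the same grasp; the last joint's range is limited). The gripper opens to 85 mm and grips with 20 to 120 N. Pads are 22 mm wide; open, the fingers measure 114 mm over their backs; the gripper's body (76 mm by 85 mm) begins 54 mm behind the grasp point. The pads swing forward as they close: fully open they stand 13 mm farther back than shut.
Start: joints at [-1.431, 0.326, -0.193, 1.052, 0, 1.437], TCP at [0.149, -0.53, 0.231] pointing down, gripper open.
Joint ranges: [-2.65, 2.65], [-0.97, 1.79], [-1.3, 1.35], [-1.93, 2.1], [-1.47, 1.37], [-3.14, 3.14]. Speed limits (rad/s): [2.57, 2.57, 3.14, 3.14, 3.14, 3.14].

## Interface

Orientations are given as a 3x3 rotation matrix whose columns are the frame's x, y, z axes.
In Python, from plant import env, jaws, kin, sensors, viewer, finish_job gives the robot as it stands. Calls block until the motion is done:
- env.reach(position, orientation): joint-space move of the TCP to a pose.
- env.line_to(position, frame=None, max_speed=0.15, until_force=None): straight line of the TCP; frame=None keeps the orientation; max_speed is the mean speed in m/s. With until_force (N) it stops when the force on the tool has changed by that much, and returns True; else False.
- env.movej(angles): joint-space move.
- jaws.command_gripper(opening, force=None): finger opening in m; force is the grip in N (None keeps the last); returns when the fingers have stopped.
- env.pause(seconds).
- kin.solve_ik(position, orientation): joint angles nearest the present ones, or None.
- sensors.get_obs(): the state.
- viewer.capture(name): name is "scene" or "top" or "wrist"; returns a dict with "frame" (400x640x3 uint8, blue, green, red), "fx", "fy", "cx", "cy" (pixels), "rvec" (rotation vector, rad) and "tvec" (3), from world to camera coordinates, as OpenCV has them. Camera axes: x right, y down, z forward; pixel columns grow to the right and rows downward; lengths in m; the calibration is good to about 2 mm. A picture is of the moment at which its call begins. There is no depth.
A pose or a line that the arm cannot do raises env.MotionError and nothing moves.
- finish_job(): hands the job in, once; it reports no verdict.
The state is a dict: "time_s": time; "joint_positions": joint angles; "joint_vel": joint speeds; "joint_efforts": joint torques, N m; "ee_pos": TCP position; "tcp_rot": TCP orientation; "ft_force": force on the tool from outside, world axes, zero at the start; "torque": the same for the moment, N m; "gripper_width": finger opening in m.
Only numpy, scipy, OpenCV 4.12 (cv2) and the standard library are available. Lean on these libraries where they do the work, as an engineer would, in place of code of your own. Each camera call takes 0.05 s, during which the arm holds its last target.

## Task

The white name slat has just been trimmed and lies in the trimming jig, flush between the guide strips, where it cannot be gripped. Press on it lightly and slide it out over the jig's open front edge, then pinch the overhanging end and lift it away. Slide it into the empty row of the directory sign, under the lips, and push it gently home until it touches the end stop, without shifting the stop; let go and leave the other things alone.

Things in the scene. Friction and masses are not known exactly. Their poses are not given: they have to be found in the camera images.
- slat_center (a point): Centre of the loose name slat, a smooth white plate 120 (x) x 50 (y) x 4 mm (z), about 60 g. It starts flat in the jig's lane, x axis along the lane, its front (-x) end 18 to 30 mm inside the jig's front edge. Fingertips pressed on it with 5 to 15 N hold it better than the jig does. It stays lying while less than half of it overhangs.
- slat: The same slat; origin at the centre of its underside, 2 mm below slat_center, same axes. Over 70 N between slat and jig scuffs it: come down on it at 15 mm/s or slower, as a landing at 30 mm/s already knocks harder than that.
- jig_edge (a point): Middle of the jig's front edge, on the board surface the slat lies on (63 mm above the table). x points along the lane into the jig, away from the robot, y across, z up. The lane is 54 mm wide, open at this edge, 152 mm long, closed at the far end by a strip as thick as the slat. In front of this edge the space is free down to the table.
- jig: The fixed trimming jig: dark-faced chipboard 200 (x) x 170 (y) x 18 mm on timber bearers; origin on the table under the board's middle, 100 mm behind jig_edge along x and 63 mm below; same axes. On it two aluminium guide strips, 30 mm wide and 4 mm thick, flush with the slat, flank the lane.
- row_mouth (a point): Front end of the sign's empty row: middle of its floor's front edge, on the floor surface (52 mm above the table). x points in the direction of insertion, away from the robot, y across, z up. Against the stop the slat still stands 2 to 24 mm proud of this end (the neighbours 10 mm). In front of it the space is free down to the table.
- row_empty: The empty row, an aluminium rail module, dark floor 64 mm wide; origin 3 mm below row_mouth, same axes. Flared guides at 3 to 18 mm in narrow from about 62 to 54 mm; then the channel is 54 mm wide. Lips cover 5 mm of it on each side, 7 mm above the floor (8 mm at their turned-up front ends, 13 mm in). Over 50 N from the slat bends it.
- directory: The directory sign, fixed, face up on bearers, 150 x 206 mm, three rows side by side 66 mm apart (y), two already filled. Origin on the table, 20 mm behind (along x) the row mouths; same axes. Across each channel is an end stop, a block 50 mm wide lightly clamped 96 to 118 mm in from the mouth: its place is not measured; push slowly (15 mm/s) until it is felt. 10 N shifts it.
- glue: Bystander: white bottle, 40 mm across, 105 mm tall, origin at its underside; leave alone.
- screwdriver: Bystander: screwdriver lying on the table; leave alone.
- endcap: Bystander: aluminium channel strip 206 x 18 x 25 mm lying on the table; leave alone.
- weight: Bystander: steel cylinder 44 mm across, 50 mm tall, origin at its underside; leave alone.
Mind the look-alikes: they are no part of the job. Of the things that look like the slat, the smallest one is meant.

How it is judged:
By the outcome, as a careful person would: the job done as asked, in the order asked, and still so for the second after the job is handed in, with the robot touching nothing.
It also fails if it takes over 72 s, if anything falls off the work surface, if the arm or the gripper's body presses on something with over 40 N, if the wrist force passes 120 N, or if a joint passes its speed limit or range.

## Working session

There is one attempt and no reset: what is moved stays moved. The work goes in short steps, each a Python script; the robot and the scene stay as the last script left them, time stands still between calls to the robot, and variables do not carry over. Pictures are saved under pics/ and viewed, and the job is handed in when it is done.

```bash
mkdir -p pics; ls; cat > h.py <<'E'
import numpy as np, cv2
from plant import env, jaws, kin, sensors, viewer, finish_job
def cap(n,f):
    c=viewer.capture(n); cv2.imwrite(f'pics/{f}.png',c['frame'])
    np.savez(f'pics/{f}.npz',**{k:np.array(v) for k,v in c.items()}); return c
def ld(f): return np.load(f'pics/{f}.npz')
def px2w(c,uv,z):
    R,_=cv2.Rodrigues(np.array(c['rvec'],float)); t=np.array(c['tvec'],float).ravel()
    uv=np.atleast_2d(uv).astype(float); o=-R.T@t
    d=np.c_[(uv[:,0]-c['cx'])/c['fx'],(uv[:,1]-c['cy'])/c['fy'],np.ones(len(uv))]@R
    return o+d*((z-o[2])/d[:,2])[:,None]
def w2px(c,P):
    return cv2.projectPoints(np.atleast_2d(P).astype(float),np.array(c['rvec'],float),np.array(c['tvec'],float),np.array([[float(c['fx']),0,float(c['cx'])],[0,float(c['fy']),float(c['cy'])],[0,0,1]]),None)[0][:,0]
def crop(f,x0,y0,x1,y1,s,out):
    im=cv2.imread(f'pics/{f}.png')[y0:y1,x0:x1]; cv2.imwrite(f'pics/{out}.png',cv2.resize(im,None,fx=s,fy=s,interpolation=cv2.INTER_CUBIC))
E
python3 - <<'E'
from h import *
for n in("scene","top","wrist"): cap(n,n+'0')
o=sensors.get_obs(); print(o['time_s'],o['ft_force'],o['gripper_width'])
E
```

```text
pics
0.15 [ 0.11036224 -0.12501435  0.11938593] 0.08544437925476026
```

View pics/top0.png

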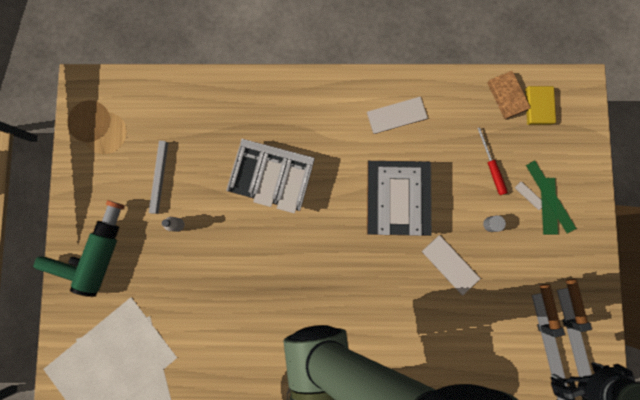

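View pics/scene0.png

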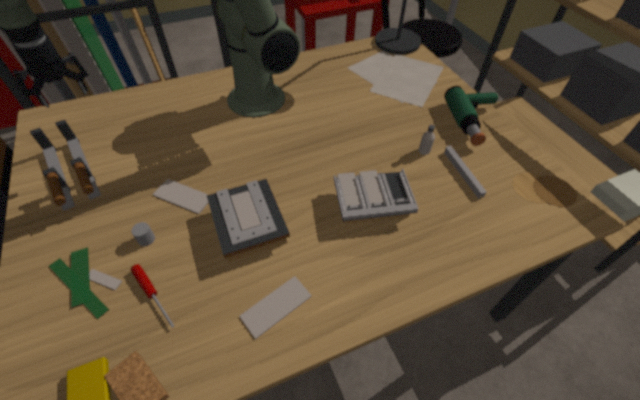

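```bash
python3 - <<'E'
from h import *
crop('top0',355,150,445,245,6,'c1'); crop('top0',220,130,325,220,6,'c2')
c=ld('top0'); print(c['fx'],c['cx'],px2w(c,[[0,0],[320,200],[399,235],[310,180],[430,235],[368,235]],0.063))
R,_=cv2.Rodrigues(c['rvec']);print(-R.T@c['tvec'].ravel())
w=ld('wrist0');R,_=cv2.Rodrigues(w['rvec']);o=sensors.get_obs();T=np.array(o['tcp_rot'])
print('wristcam in tcp',T.T@(-R.T@w['tvec'].ravel()-np.array(o['ee_pos'])),T.T@R.T, w['fx'])
print(T)
E
```

```text
456.00842813092095 319.113341380414 [[ 1.11198775  0.9446555   0.063     ]
 [ 0.5406518   0.02535746  0.063     ]
 [ 0.4481519  -0.18499621  0.063     ]
 [ 0.59481763  0.052664    0.063     ]
 [ 0.44858484 -0.26708969  0.063     ]
 [ 0.44771821 -0.10275932  0.063     ]]
[0.42046413 0.01131065 1.28242806]
wristcam in tcp [ 0.07353426  0.00032487 -0.14233063] [[ 1.19431973e-04 -9.58150474e-01 -2.86265008e-01]
 [ 9.99999892e-01 -1.39230666e-05  4.63809229e-04]
 [-4.48384719e-04 -2.86265033e-01  9.58150369e-01]] 302.96016325971783
[[ 9.62760315e-01  2.70356331e-01 -1.72258482e-04]
 [ 2.70356317e-01 -9.62759415e-01  1.33046503e-03]
 [ 1.93856170e-04 -1.32749010e-03 -9.99999100e-01]]
```

View pics/c1.png

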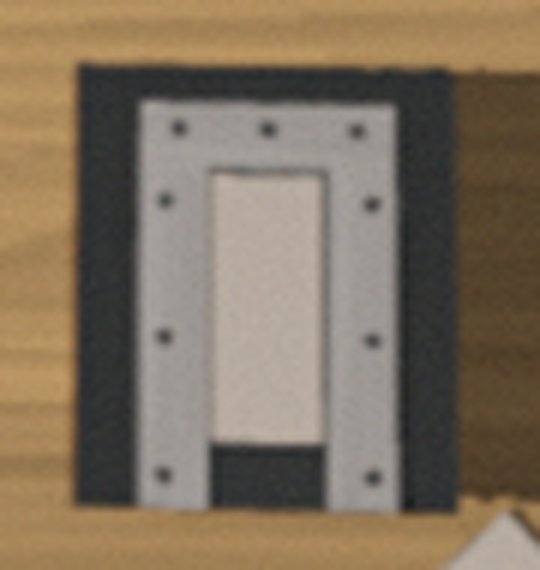

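View pics/c2.png

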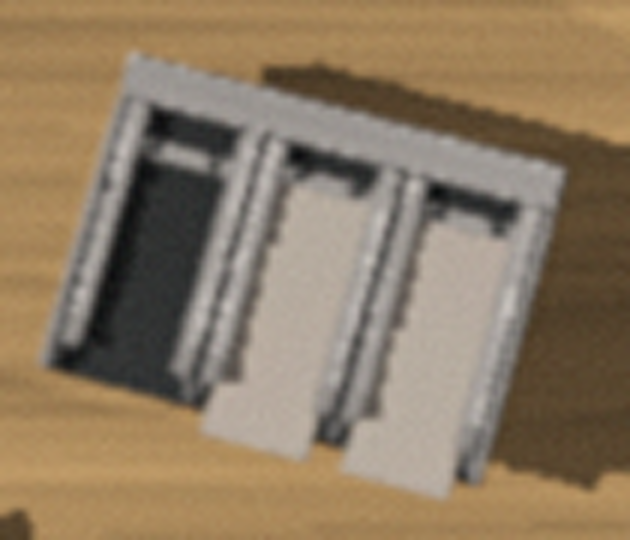

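View pics/wrist0.png

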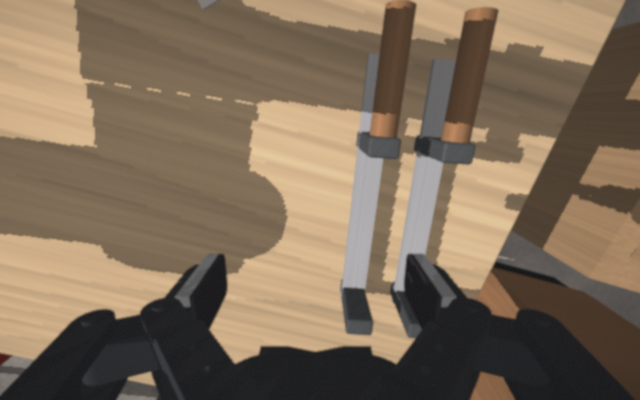

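```bash
python3 - <<'E'
from h import *
c=ld('top0')
f=lambda p,o,z:px2w(c,np.array(p)/6+np.array(o)-0.42,z).round(4)
print('jig corners',f([[76,505],[456,512],[78,66],[452,70]],[355,150],.063))
print('slat',f([[212,443],[324,443],[214,175],[322,172]],[355,150],.067))
print('row',f([[48,362],[205,405]],[220,130],.052)) 
print('far',f([[130,55],[565,165]],[220,130],.06)) 
E
```

```text
jig corners [[ 0.451  -0.1008  0.063 ]
 [ 0.4488 -0.2686  0.063 ]
 [ 0.6486 -0.1031  0.063 ]
 [ 0.6473 -0.2715  0.063 ]]
slat [[ 0.4786 -0.1607  0.067 ]
 [ 0.4788 -0.2102  0.067 ]
 [ 0.5984 -0.1632  0.067 ]
 [ 0.6    -0.2115  0.067 ]]
row [[0.5683 0.2775 0.052 ]
 [0.5489 0.2056 0.052 ]]
far [[0.7088 0.2424 0.06  ]
 [0.6583 0.0431 0.06  ]]
```

```bash
cat >> h.py <<'E'
def Rd(yaw):
    c,s=np.cos(yaw),np.sin(yaw); return np.array([[c,s,0],[s,-c,0],[0,0,-1.]])
def st(m=''):
    o=sensors.get_obs(); print(m,round(o['time_s'],2),np.round(o['ee_pos'],4),np.round(o['ft_force'],2),round(o['gripper_width'],4))
    return o
E
python3 - <<'E'
from h import *
env.reach([0.42,-0.185,0.16],Rd(-0.012)); st()
cap('wrist','wj')
jaws.command_gripper(0.0,force=40); st()
E
```

```text
1.78 [ 0.4202 -0.1858  0.1602] [-0.76  0.62 -0.46] 0.0854
 2.6 [ 0.42  -0.185  0.16 ] [ 0.46 -0.06  0.37] 0.0
```

View pics/wj.png

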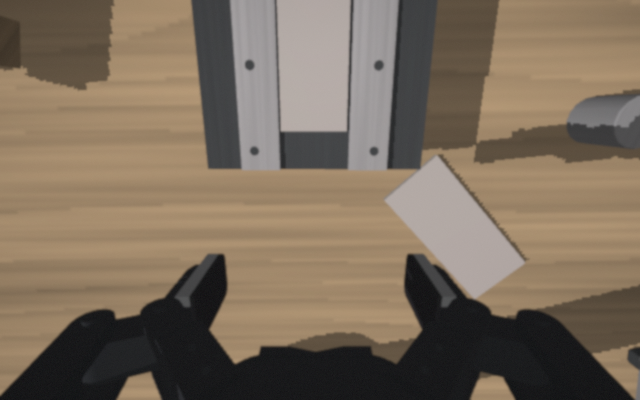

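```bash
python3 - <<'E'
from h import *
c=ld('wj')
print(px2w(c,[[208.5,168],[420,168]],.063).round(4),px2w(c,[[281,131.5],[347.5,132],[276.5,0],[352,0]],.067).round(4))
E
```

```text
[[ 0.4515 -0.1013  0.063 ]
 [ 0.4493 -0.2703  0.063 ]] [[ 0.4794 -0.161   0.067 ]
 [ 0.4784 -0.2114  0.067 ]
 [ 0.5663 -0.1618  0.067 ]
 [ 0.5657 -0.2129  0.067 ]]
```

```bash
python3 - <<'E'
from h import *
R=Rd(-0.0125)
env.line_to([0.554,-0.1872,0.080],R,max_speed=0.12); env.pause(0.2); o=st('above')
r=env.line_to([0.554,-0.1872,0.060],R,max_speed=0.012,until_force=7); o=st(r); env.pause(0.2); o=st()
E
```

```text
above 4.25 [ 0.5539 -0.1873  0.0804] [-0.43 -0.17 -0.15] -0.0
True 5.32 [ 0.554  -0.1872  0.0671] [-0.69  1.03  5.67] -0.0001
 5.52 [ 0.554  -0.1872  0.0671] [-0.43  0.94  6.6 ] 0.0002
```

```bash
python3 - <<'E'
from h import *
R=Rd(-0.0125)
p=np.array(sensors.get_obs()['ee_pos']); d=np.array([-np.cos(.0125),np.sin(.0125),0])
q=np.array([0.554,-0.1872,p[2]-0.0003]); env.line_to(q,R,max_speed=0.01); st('press')
env.line_to(q+d*0.02,R,max_speed=0.04); st('20'); 
cap('top','t1'); crop('t1',355,150,445,260,5,'t1c')
E
```

```text
press 5.77 [ 0.5542 -0.1873  0.0671] [-0.64 -0.26  4.77] -0.0003
20 6.42 [ 0.5332 -0.187   0.0671] [0.06 0.75 6.49] -0.0
```

View pics/t1c.png

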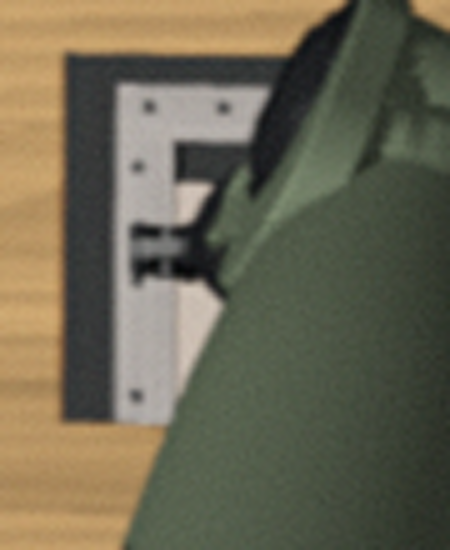

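```bash
python3 - <<'E'
from h import *
R=Rd(-0.0125)
d=np.array([-np.cos(.0125),np.sin(.0125),0])
q=np.array([0.554,-0.1872,0.0665])
env.line_to(q+d*0.021,R,max_speed=0.01); st('press')
env.line_to(q+d*0.073,R,max_speed=0.05); st('73'); env.pause(.1); st()
cap('wrist','w2')
E
```

```text
press 6.72 [ 0.533  -0.1871  0.0671] [ 0.68 -0.13  5.97] 0.0004
73 7.91 [ 0.4809 -0.1865  0.0671] [-0.42 -0.64  7.34] -0.0003
 8.01 [ 0.4809 -0.1865  0.067 ] [1.03 0.25 7.71] -0.0002
```

View pics/w2.png

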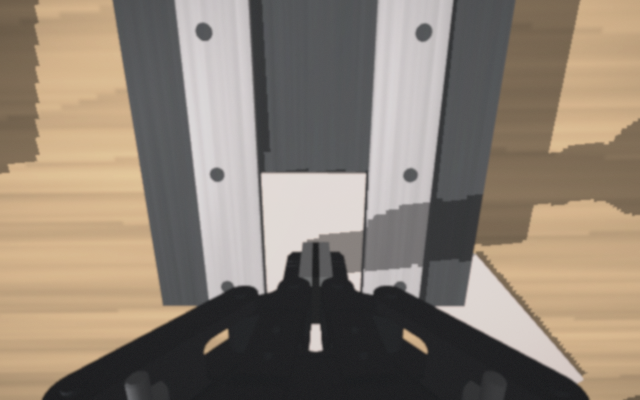

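```bash
python3 - <<'E'
from h import *
c=ld('w2'); print(px2w(c,[[262,172],[366,172]],.067).round(4))
R=Rd(-0.0125)
env.line_to([0.481,-0.1866,0.085],R,max_speed=0.05); 
env.line_to([0.40,-0.185,0.14],R,max_speed=0.15)
jaws.command_gripper(0.0855); cap('wrist','w3'); st()
E
```

```text
[[ 0.5271 -0.162   0.067 ]
 [ 0.5264 -0.2116  0.067 ]]
 10.21 [ 0.4   -0.185  0.14 ] [-0.49  0.86  0.2 ] 0.0854
```

View pics/w3.png

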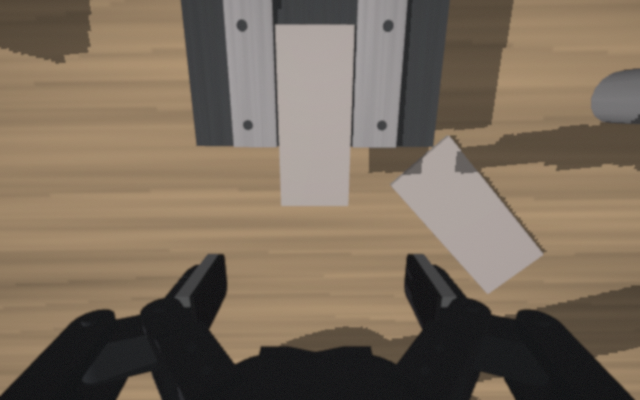

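```bash
python3 - <<'E'
from h import *
c=ld('w3'); P=px2w(c,[[281,206.5],[349,206.5],[276,24],[354,24]],.067); print(P.round(4))
f=P[:2].mean(0); b=P[2:].mean(0); u=(b-f)/np.linalg.norm(b-f); yaw=np.arctan2(u[1],u[0]); print('yaw',yaw,np.linalg.norm(b-f))
g=f+u*0.0125; R=Rd(yaw)
env.line_to([g[0],g[1],0.10],R,max_speed=0.15)
r=env.line_to([g[0],g[1],0.043],R,max_speed=0.06,until_force=8); st(r)
jaws.command_gripper(0.0,force=30); st('grip'); env.pause(.1); st()
cap('wrist','w4'); cap('scene','s4'); crop('s4',180,150,320,260,5,'s4c')
E
```

```text
[[ 0.4059 -0.1599  0.067 ]
 [ 0.4052 -0.2106  0.067 ]
 [ 0.5267 -0.1621  0.067 ]
 [ 0.5261 -0.2114  0.067 ]]
yaw -0.012673186564709768 0.12085537169804442
False 11.75 [ 0.4183 -0.1856  0.0432] [ 0.75  0.43 -0.02] 0.0853
grip 12.18 [ 0.4183 -0.1855  0.0433] [ 0.77 -0.02  1.18] 0.0491
 12.28 [ 0.4183 -0.1855  0.0432] [-0.33  0.48  2.44] 0.0492
```

View pics/w4.png

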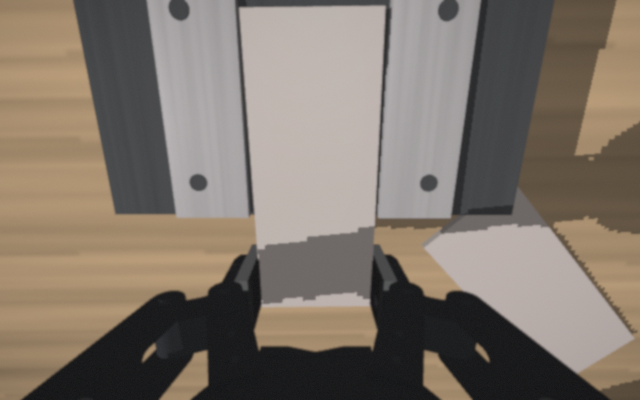

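View pics/s4c.png

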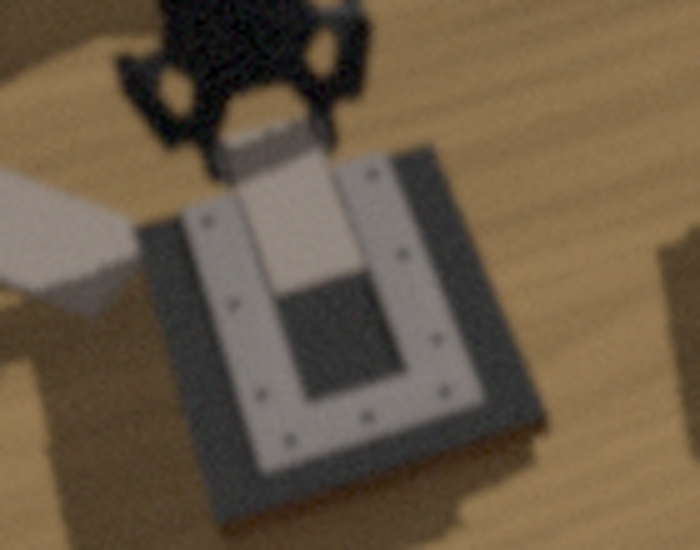

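```bash
python3 - <<'E'
from h import *
jaws.command_gripper(0.0,force=60); o=st()
p=np.array(o['ee_pos'])
env.line_to([p[0],p[1],0.07],max_speed=0.05); st()
env.line_to([p[0],p[1],0.16],max_speed=0.12); st(); env.pause(.1); st()
cap('wrist','w5'); cap('scene','s5'); crop('s5',150,80,350,260,4,'s5c')
E
```

```text
12.59 [ 0.4183 -0.1855  0.0432] [-0.63  0.94  3.75] 0.0482
 13.28 [ 0.4182 -0.1855  0.0701] [ 0.93  0.22 -1.02] 0.0481
 14.18 [ 0.4178 -0.1852  0.1593] [-0.78  0.07 -1.23] 0.0479
 14.28 [ 0.4176 -0.1851  0.1591] [ 0.05 -0.43 -1.02] 0.0481
```

View pics/w5.png

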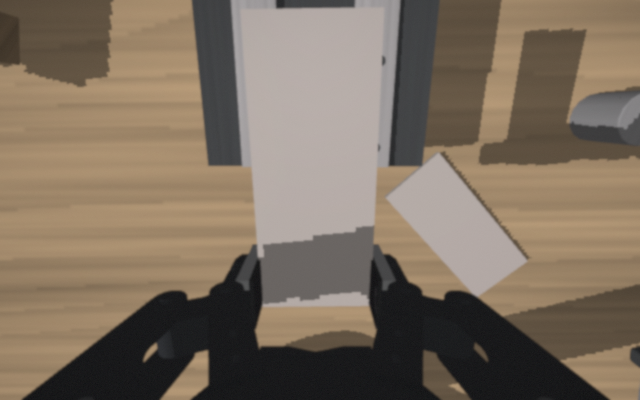

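View pics/s5c.png

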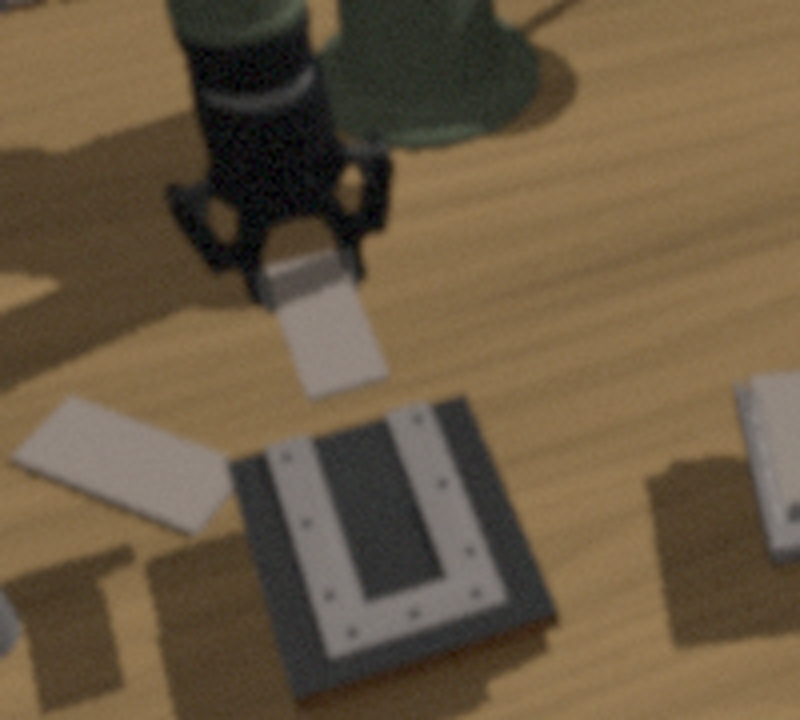

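```bash
python3 - <<'E'
from h import *
env.line_to([0.418,-0.185,0.20],max_speed=0.15)
env.reach([0.469,0.130,0.20],Rd(-0.2487)); env.pause(.15); st()
cap('wrist','w6'); 
E
```

```text
19.36 [0.469 0.13  0.2  ] [ 0.22  0.25 -0.99] 0.0483
```

View pics/w6.png

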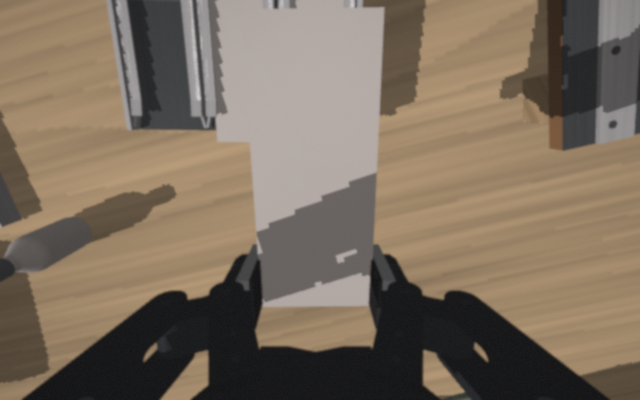

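```bash
python3 - <<'E'
from h import *
crop('w6',95,0,255,150,5,'w6c')
E
```

```text
(no output)
```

View pics/w6c.png

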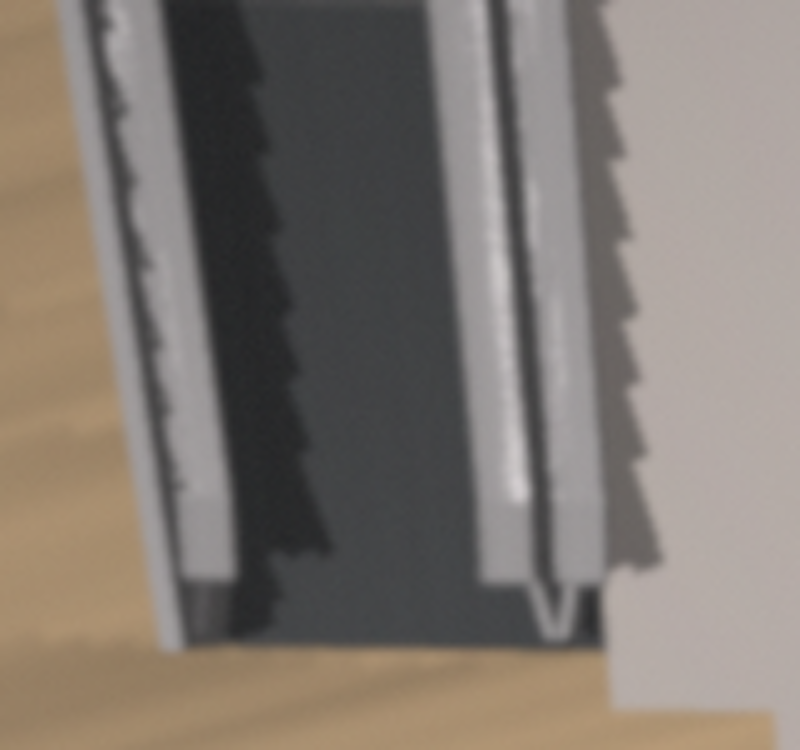

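```bash
python3 - <<'E'
from h import *
c=ld('w6'); f=lambda p,z:px2w(c,np.array(p,float)/5+np.array([95,0])-0.4,z)
for yaw in(-.2487,):
  u=np.array([np.cos(yaw),np.sin(yaw)]);v=np.array([-u[1],u[0]]); M=np.array([.5586,.2415])
  def rel(n,p,z):
    P=f(p,z); print(n,P.round(4).tolist(),'u,v mm',np.round(np.c_[(P[:,:2]-M)@u,(P[:,:2]-M)@v]*1000,1).tolist())
  rel('floor front',[[190,648],[400,647],[560,646]],.052)
  rel('lipL',[[165,0],[200,280],[235,530]],.060); rel('lipR',[[430,0],[455,280],[478,530]],.060)
  rel('lipfront',[[235,580],[482,583]],.0615)
  rel('V',[[557,640]],.059)
  rel('nbrslat',[[612,710]],.056)
t=ld('top0'); g=lambda p,z:px2w(t,np.array(p)/6+np.array([220,130])-.42,z)
for n,p,z in(('front',[[48,362],[205,405]],.052),('nb1',[[203,432],[308,460]],.056),('nb2',[[343,468],[446,497]],.056),('stop empty near edge',[[150,160],[215,172]],.058),('stop nb',[[285,185]],.056)):
  P=g(p,z)[:,:2]-M; print(n,np.round(np.c_[P@u,P@v]*1000,1).tolist())
E
```

```text
floor front [[0.5668, 0.2809, 0.052], [0.5573, 0.2428, 0.052], [0.5501, 0.2138, 0.052]] u,v mm [[-1.7, 40.2], [-1.6, 1.0], [-1.4, -28.9]]
lipL [[0.662, 0.2378, 0.06], [0.6222, 0.2494, 0.06], [0.583, 0.26, 0.06]] u,v mm [[101.1, 21.9], [59.7, 23.3], [19.1, 24.0]]
lipR [[0.6514, 0.1962, 0.06], [0.6115, 0.2073, 0.06], [0.5724, 0.2182, 0.06]] u,v mm [[101.1, -21.1], [59.7, -20.1], [19.1, -19.2]]
lipfront [[0.5749, 0.2627, 0.0615], [0.5636, 0.2202, 0.0615]] u,v mm [[10.6, 24.6], [10.1, -19.4]]
V [[0.551, 0.2115, 0.059]] u,v mm [[0.1, -30.9]]
nbrslat [[0.5367, 0.207, 0.056]] u,v mm [[-12.8, -38.8]]
front [[0.5, 37.3], [-0.5, -37.2]]
nb1 [[-12.8, -40.3], [-13.1, -89.5]]
nb2 [[-12.7, -105.8], [-13.7, -154.0]]
stop empty near edge [[101.0, 16.2], [103.0, -14.0]]
stop nb [[105.5, -46.2]]
```

```bash
cat >> h.py <<'E'
M=np.array([.5586,.2415]); YAW=-0.25
def rp(u,v,z,yaw=None):
    y=YAW if yaw is None else yaw
    e=np.array([np.cos(-.2487),np.sin(-.2487)]); n=np.array([-e[1],e[0]])
    return np.r_[M+e*u+n*v,z]
E
python3 - <<'E'
from h import *
zt=0.052+0.012-0.0198
R=Rd(-.25)
env.line_to(rp(-.1215,-.03,0.14),R,max_speed=0.15)
env.line_to(rp(-.1215,.0015,zt),R,max_speed=0.1);env.pause(.15); st()
cap('wrist','w7'); crop('w7',200,0,460,140,3,'w7c'); cap('scene','s7');crop('s7',320,110,460,230,5,'s7c')
E
```

```text
21.75 [0.4417 0.2729 0.0448] [ 0.83 -0.76 -0.67] 0.0478
```

View pics/w7.png

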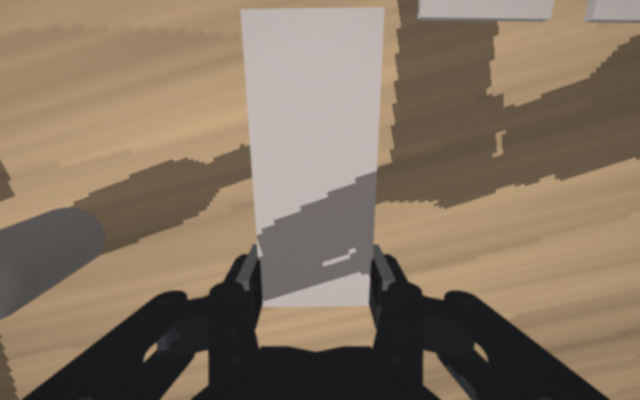

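View pics/w7c.png

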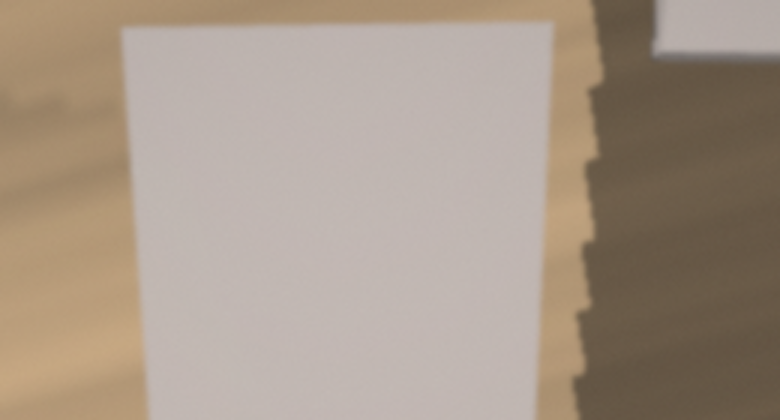

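View pics/s7c.png

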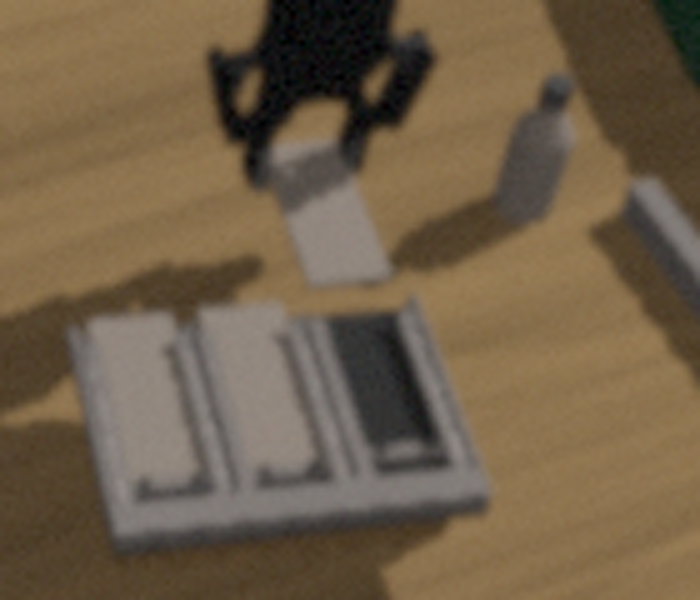

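```bash
python3 - <<'E'
from h import *
cap('top','t7'); crop('t7',220,130,325,240,6,'t7c')
c=ld('w7')
e=np.array([np.cos(-.2487),np.sin(-.2487)]); n=np.array([-e[1],e[0]])
def rel(c,nm,p,z):
    P=px2w(c,p,z)[:,:2]-M; print(nm,np.round(np.c_[P@e,P@n]*1000,1).tolist())
rel(c,'slat lead',[[241,9.3],[384.3,7.3]],.0686)
rel(c,'slat trail',[[262,305],[372,305]],.0686)
rel(c,'nb1',[[418,17.5],[553,19.5]],.056)
rel(c,'nb2',[[587,20]],.056)
E
```

```text
slat lead [[-13.8, 26.9], [-13.3, -22.4]]
slat trail [[-131.9, 25.7], [-131.9, -24.3]]
nb1 [[-13.1, -38.0], [-13.8, -89.8]]
nb2 [[-14.0, -102.9]]
```

View pics/t7c.png

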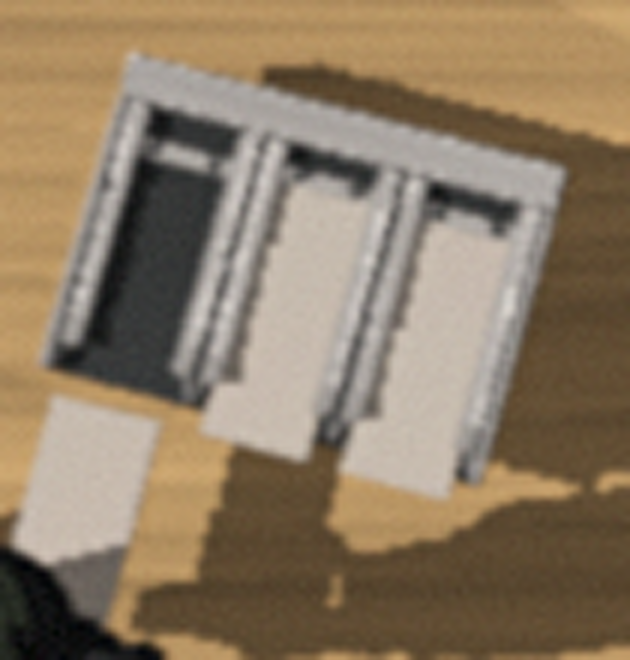

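```bash
python3 - <<'E'
from h import *
t=ld('t7')
e=np.array([np.cos(-.2487),np.sin(-.2487)]); n=np.array([-e[1],e[0]])
def rel(nm,p,z):
    P=px2w(t,np.array(p)/6+np.array([220,130])-.42,z)[:,:2]-M; print(nm,np.round(np.c_[P@e,P@n]*1000,1).tolist())
rel('lead',[[52,396],[160,424]],.0686)
rel('sideL',[[52,396],[14,535]],.0686); rel('sideR',[[160,424],[125,550]],.0686)
rel('nb1',[[203,432],[308,460]],.056);rel('nb2',[[343,468],[446,497]],.056)
rel('front',[[45,365],[200,407]],.052)
rel('liplines L',[[88,345],[150,110]],.06)
rel('liplines R',[[175,372],[235,140]],.06)
rel('outer R',[[480,480],[560,190]],.06)
rel('outer L',[[45,365],[128,60]],.06)
rel('nb1 sides',[[203,432],[308,460]],.056)
E
```

```text
lead [[-14.8, 27.4], [-14.8, -22.9]]
sideL [[-14.8, 27.4], [-78.9, 26.7]]
sideR [[-14.8, -22.9], [-72.9, -23.0]]
nb1 [[-12.8, -40.3], [-13.1, -89.5]]
nb2 [[-12.7, -105.8], [-13.7, -154.0]]
front [[-1.2, 38.2], [-2.0, -35.2]]
liplines L [[12.0, 20.0], [123.0, 22.0]]
liplines R [[10.0, -21.5], [119.3, -19.3]]
outer R [[-2.7, -167.2], [133.8, -168.5]]
outer L [[-1.6, 36.3], [142.9, 38.1]]
nb1 sides [[-12.8, -40.3], [-13.1, -89.5]]
```

```bash
python3 - <<'E'
import cv2,numpy as np
from h import *
rows=[]
for f in('w4','w5','w6','w7'):
    im=cv2.imread(f'pics/{f}.png'); rows.append(np.hstack([cv2.resize(im[0:24,225:265],None,fx=9,fy=6,interpolation=cv2.INTER_CUBIC),cv2.resize(im[0:24,365:405],None,fx=9,fy=6,interpolation=cv2.INTER_CUBIC)]))
cv2.imwrite('pics/cmp.png',np.vstack(rows))
E
```

```text
(no output)
```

View pics/cmp.png

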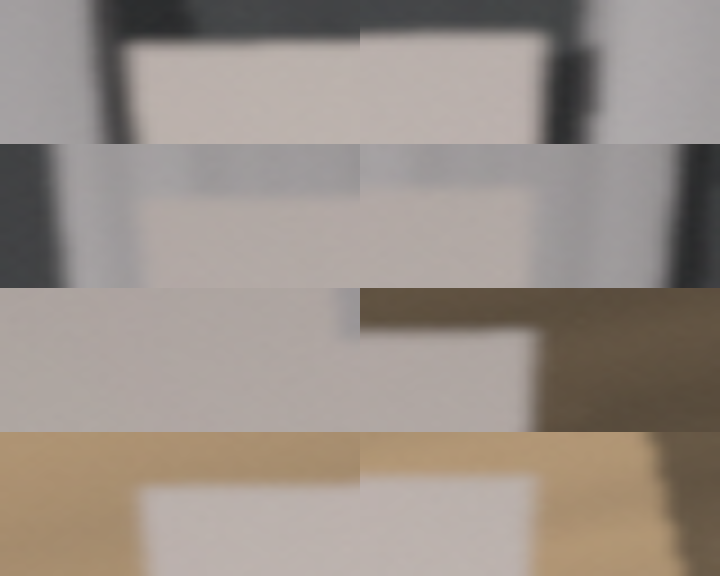

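```bash
cat >> h.py <<'E'
def Rp(yaw,pitch):
    v=np.array([-np.sin(yaw),np.cos(yaw),0]); return cv2.Rodrigues(-v*pitch)[0]@Rd(yaw)
RI=Rp(-0.265,0.022)
def path(u,z=.0335,v0=.0021): return rp(u,v0-.006*(u+.1095),z)
E
python3 - <<'E'
from h import *
env.line_to(path(-.1215,.0442),RI,max_speed=0.03)
env.line_to(path(-.1215),RI,max_speed=0.03); env.pause(.15); st()
cap('wrist','w8'); cap('top','t8'); crop('t8',220,130,325,240,6,'t8c')
r=env.line_to(path(-.090),RI,max_speed=0.02,until_force=6); st(r)
cap('wrist','w9'); cap('top','t9'); crop('t9',220,130,325,240,6,'t9c');cap('scene','s9');crop('s9',320,110,460,230,5,'s9c')
E
```

```text
22.81 [0.4415 0.2735 0.0336] [-0.18  0.47 -0.07] 0.0483
False 24.63 [0.4717 0.2656 0.0335] [ 0.45  0.7  -1.72] 0.0479
```

View pics/t9c.png

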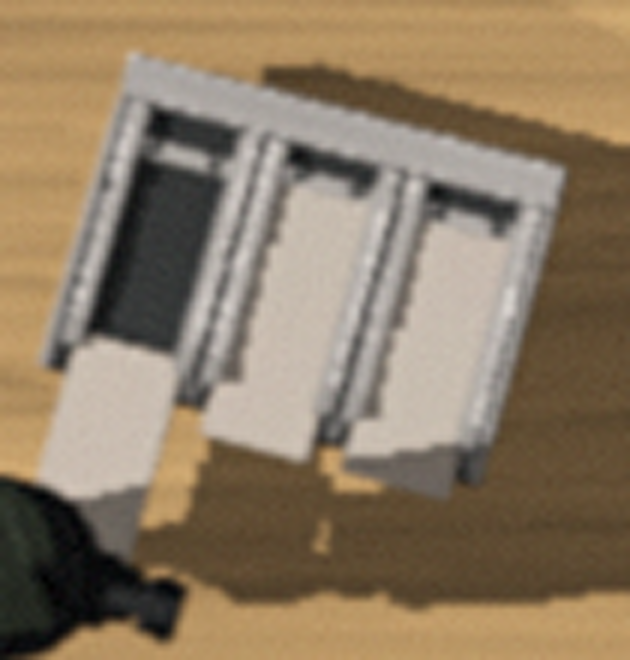

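View pics/w9.png

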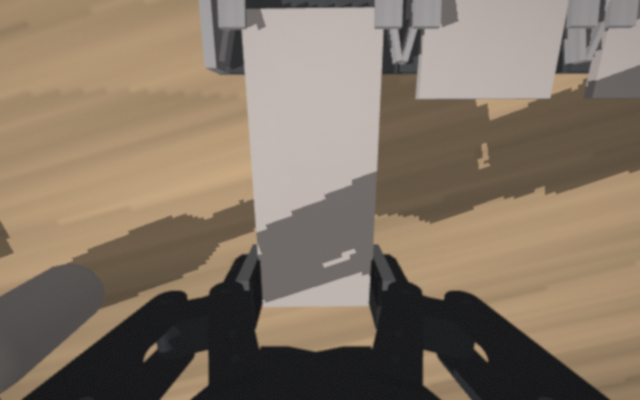

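View pics/s9c.png

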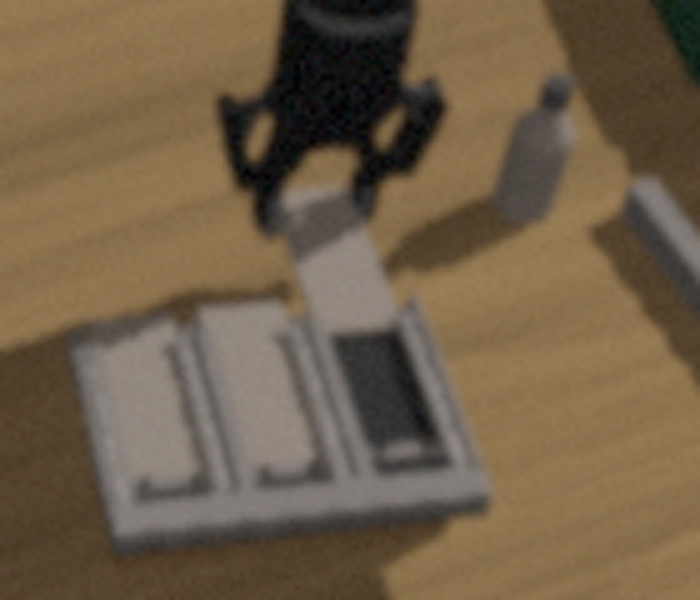

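```bash
python3 - <<'E'
from h import *
for u in(-.06,-.031):
    r=env.line_to(path(u,.0335,.0026),RI,max_speed=0.025,until_force=7); st(r)
    if r: break
cap('wrist','w10'); cap('top','t10'); crop('t10',220,130,325,240,6,'t10c')
E
```

```text
False 26.13 [0.5008 0.2585 0.0335] [ 0.53 -0.47 -1.41] 0.0482
False 27.44 [0.5289 0.2512 0.0335] [-0.32 -0.19 -0.14] 0.0484
```

View pics/w10.png

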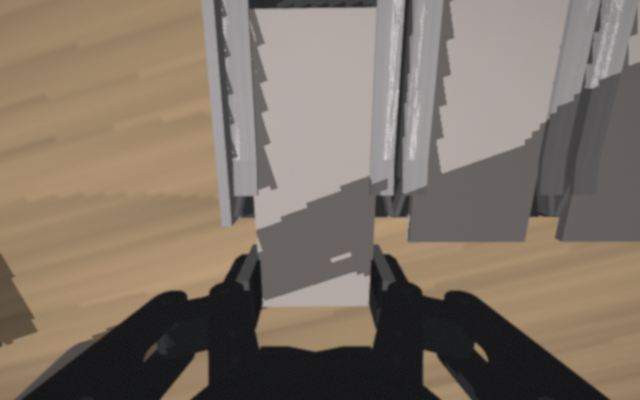

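View pics/t10c.png

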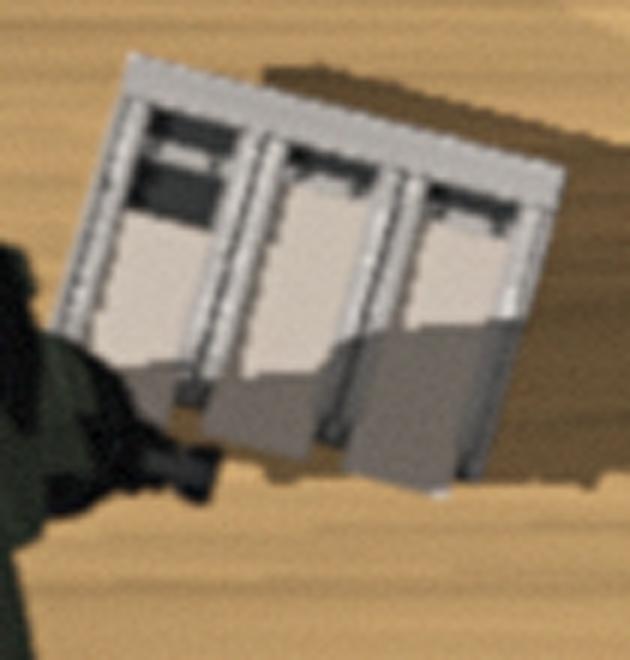

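```bash
python3 - <<'E'
from h import *
env.line_to(path(-.031,.0325,.0026),RI,max_speed=0.02,until_force=7); st()
jaws.command_gripper(0.062,force=20); st('open')
env.line_to(path(-.031,.085,.0026),RI,max_speed=0.08,until_force=8); st('up')
env.line_to(path(-.085,.085,.0026),Rd(-.255),max_speed=0.12)
jaws.command_gripper(0.0); st('closed')
cap('wrist','w11'); cap('top','t11'); crop('t11',220,130,325,240,6,'t11c')
E
```

```text
27.79 [0.529  0.2512 0.0324] [-0.48  0.33 -0.52] 0.048
open 28.08 [0.5292 0.2513 0.0326] [ 0.78 -0.58 -0.33] 0.0618
up 28.89 [0.5288 0.2511 0.0847] [-0.11  0.77  0.23] 0.0619
closed 30.1 [0.4769 0.2648 0.085 ] [ 1.13 -0.66  0.  ] 0.0001
```

View pics/w11.png

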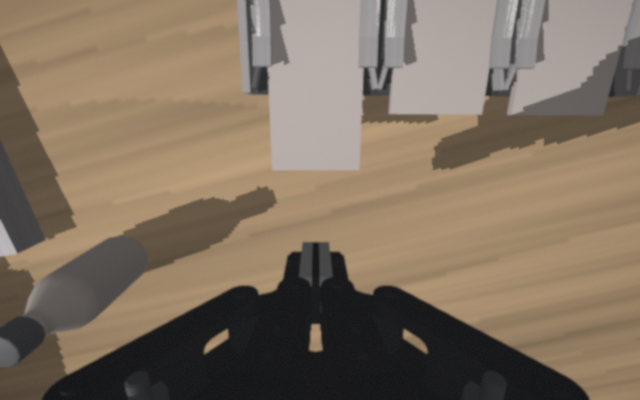

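View pics/t11c.png

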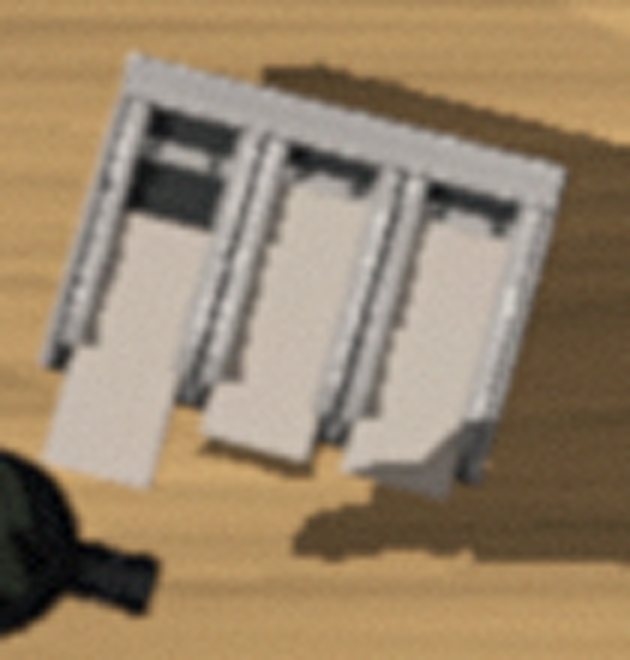

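```bash
python3 - <<'E'
from h import *
R=Rd(-.255)
env.line_to(path(-.085,.050,.0026),R,max_speed=0.06)
env.line_to(path(-.062,.050,.0026),R,max_speed=0.04); env.pause(.1); st('pre')
r=env.line_to(path(-.013,.050,.0026),R,max_speed=0.012,until_force=4); o=st(r)
p=np.array(o['ee_pos'])[:2]-M; e=np.array([np.cos(-.2487),np.sin(-.2487)]); print('u',p@e)
env.pause(.1); st()
cap('wrist','w12'); cap('top','t12'); crop('t12',220,130,325,240,6,'t12c')
E
```

```text
pre 31.76 [0.4987 0.259  0.0499] [0.51 0.78 0.02] -0.0005
True 34.34 [0.531  0.2504 0.0494] [-0.17 -0.03 -0.37] 0.0
u -0.028913449399615813
 34.44 [0.5307 0.2503 0.0491] [ 0.3  -0.63  0.45] 0.0002
```

View pics/w12.png

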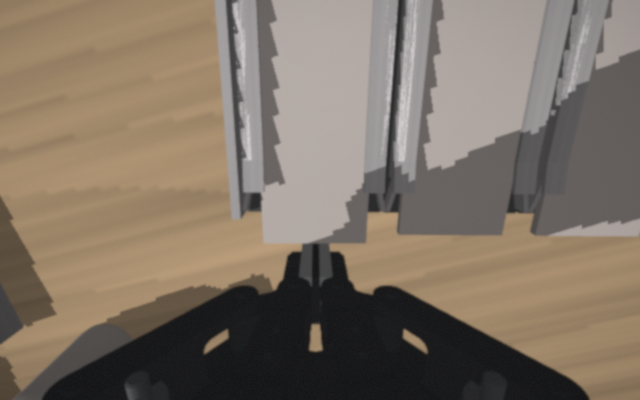

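View pics/t12c.png

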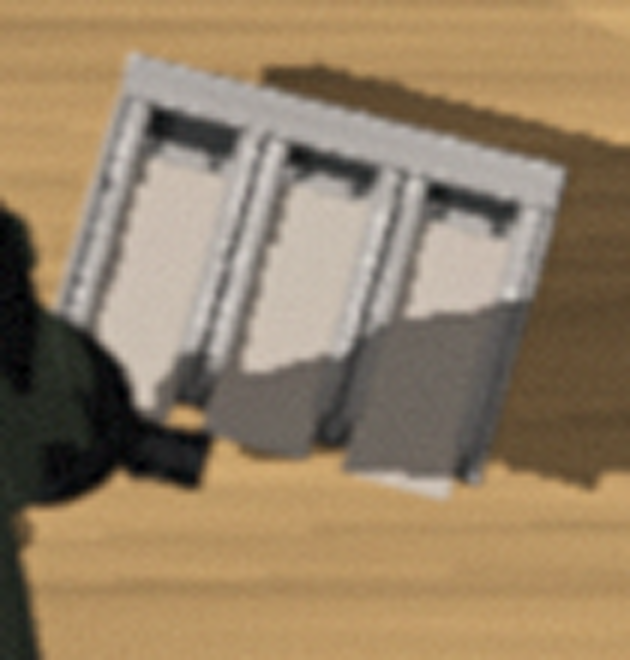

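```bash
python3 - <<'E'
from h import *
R=Rd(-.255); e=np.array([np.cos(-.2487),np.sin(-.2487)])
r=env.line_to(path(-.023,.0495,.0026),R,max_speed=0.007,until_force=4); o=st(r); print('u',(np.array(o['ee_pos'])[:2]-M)@e)
env.pause(.1); o=st(); print('u',(np.array(o['ee_pos'])[:2]-M)@e)
cap('wrist','w13'); cap('top','t13')
a=[cv2.resize(cv2.imread(f'pics/{f}.png')[135:185,230:290],None,fx=6,fy=6,interpolation=cv2.INTER_CUBIC) for f in('top0','t13')]
cv2.imwrite('pics/cmp2.png',np.hstack(a))
E
```

```text
True 35.0 [0.5309 0.2501 0.0485] [ 0.54  0.6  -0.94] 0.0001
u -0.028983791554472508
 35.1 [0.5306 0.25   0.0482] [-0.08 -0.42 -0.18] -0.0
u -0.029270846379027517
```

View pics/cmp2.png

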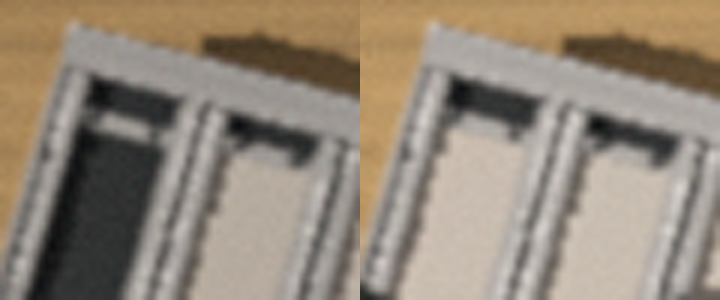

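```bash
python3 - <<'E'
from h import *
R=Rd(-.255)
env.line_to(path(-.065,.050,.0026),R,max_speed=0.06)
env.line_to(path(-.085,.12,.0026),R,max_speed=0.12); env.pause(.1);st()
cap('wrist','w14'); 
env.line_to(path(-.18,.16,.0026),R,max_speed=0.15);cap('top','t14');cap('scene','s14')
crop('t14',220,130,325,230,6,'t14c');crop('w14',210,0,420,170,3,'w14c')
E
```

```text
36.8 [0.4764 0.2645 0.1191] [ 0.13  0.07 -0.26] -0.0002
```

View pics/w14c.png

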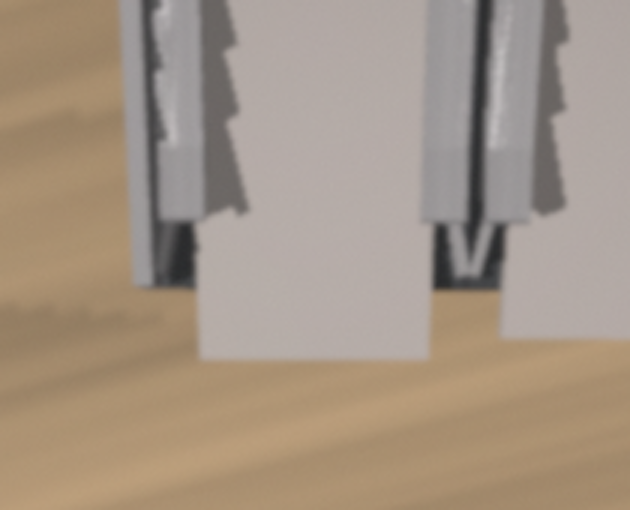

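View pics/t14c.png

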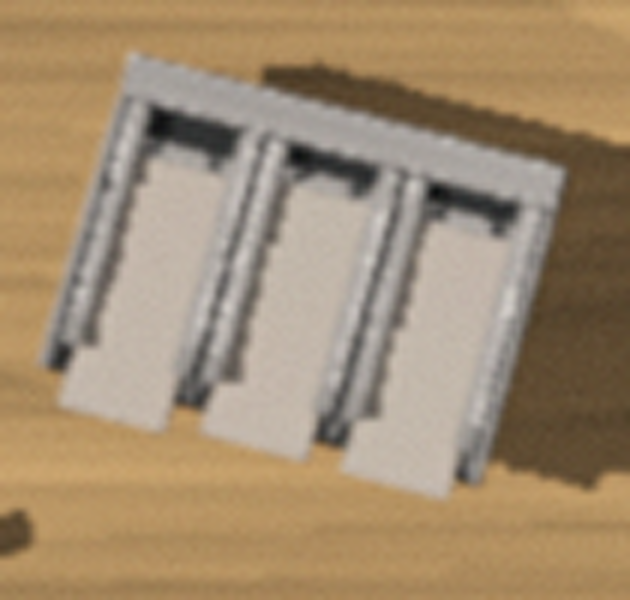

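View pics/s14.png

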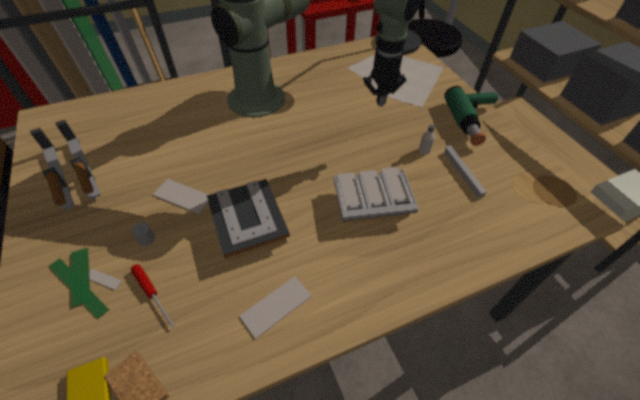

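```bash
python3 - <<'E'
from h import *
st(); print(finish_job())
E
```

```text
37.78 [0.3856 0.2886 0.1597] [0.44 0.75 0.43] -0.0
the job is handed in; nothing more can be done
None
```

The slat is in the empty row, under the lips and against the end stop. I handed the job in at 37.8 s of the 72 s allowed.

**What I did**
- I landed on the slat at 12 mm/s, pressed on it with about 5 to 8 N and slid it out until about 44 mm overhung the jig's front edge.
- I pinched the overhanging end by its side edges and lifted it away. It sagged about 1.5° in the grip, so I tilted the tool to compensate.
- I slid it about 82 mm into the row, let go, and pushed it home with the closed fingertips at 12 mm/s.

**What the last checks showed**
- **Touching the stop:** two separate slow pushes, each set to stop at 4 N, halted at the same place to within 0.1 mm. The slat stands roughly 14 mm proud of the mouth by picture estimate.
- **Stop not shifted:** the dark gap behind the stop looks the same in the top view before and after.
- **Other things:** the final pictures show the neighbouring slats and the bystanders where they were.
- **Robot clear:** the gripper was well away from everything when I handed in.

**What disagreed or stayed uncertain**
- The wrist and top cameras differed by 1 to 2 mm and about 1° on where the row was. I took a compromise, checked it in the pictures, and the slat went in with no sideways force showing.
- After each push the measured force fell back to about zero. A gap of a few tenths of a millimetre at the stop would not show in the pictures.

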